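Weigh the culture jar from behind the bottles

TASK

Weigh the squat jar that stands at the back of the blue culture tray: move the two tall vessels standing in front of it, and only those two, to the empty metal side tray, then set the jar upright in the middle of the balance pan, then put both vessels back upright in the places they came from. Leave the third tall vessel and the low square dish where they are, and knock nothing over.

Things in the scene. Friction and masses are not known exactly. Their poses are not given: they have to be found in the camera images.
- round_bottle: tall bottle of amber glass with a round body, diameter 62 up to 94 mm above its underside, narrowing to a white round screw cap of diameter 36 from 112 to 140 mm (top). Origin: centre of the underside, z up. About 0.3 kg.
- square_bottle: tall bottle of amber glass with a square body 58 x 58 up to 88 mm above its underside (sides along its x and y), narrowing to a white round screw cap of diameter 36 from 104 to 132 mm (top). Origin: centre of the underside, z up. About 0.3 kg.
- flask: conical flask of clear glass, diameter 72 at the base narrowing to a neck of diameter 30 from 92 mm up, with a white round cap of diameter 36 from 118 to 146 mm (top). Origin: centre of the underside, z up. About 0.2 kg.
- jar: the squat jar to be weighed: clear glass, diameter 54, with a wide flat white lid of diameter 58 from 40 to 62 mm (top). It stands in the back row (far from the robot) of the culture tray, behind two of the three tall vessels (their centres lie 70 to 95 mm from its centre; that of the third is over 130 mm away). Origin: centre of the underside, z up. About 0.15 kg.
- square_dish: low square covered dish of clear glass, 54 x 54, height 36 mm (a small knob on top), standing beside the jar (centres about 100 mm apart) in the back row of the culture tray; stays where it is. Origin: centre of the underside.
- culture_tray: fixed blue plastic tray, 165 (its x) x 250 (its y), with a floor 4 mm thick and a rim 12 mm high and 4 mm thick. Front row at its x = -34 mm: the three tall vessels in any order at y = -82, 0, 82 mm (to 3 mm); back row at its x = +34 mm: jar and square dish at y = -50 and 50 mm in either order. Origin: centre of the underside; its x points away from the robot.
- side_tray: fixed, empty metal tray, 130 (its x) x 250 (its y), with a floor 4 mm thick and a rim 12 mm high and 4 mm thick, for the vessels that were cleared; there is room for two side by side along its y. Origin: centre of the underside.
- balance: fixed grey laboratory balance, housing 180 (its x) x 150 (its y) x 34 mm high, with a round steel pan of diameter 100 whose top is 45 mm above the table. Origin: on the table exactly below the pan's centre; the display and keys lie on its -x side.

How it is judged:
On the way, in this order (a step that is already met when the one before it is completed fails the run):
1. the two tall vessels in front of the jar stand upright in the side tray, the third tall vessel and the jar are still in place (((horizontal distance between round_bottle and side_tray below 0.12 m and z of round_bottle in the frame of side_tray between 0.0015 and 0.009 m and angle between round_bottle's own z axis and vertical below 0.1 rad and linear speed of round_bottle below 0.03 m/s) or (distance of round_bottle from where it was at the start of the episode below 0.015 m and horizontal distance between round_bottle and jar above 0.11 m)) and ((horizontal distance between square_bottle and side_tray below 0.12 m and z of square_bottle in the frame of side_tray between 0.0015 and 0.009 m and angle between square_bottle's own z axis and vertical below 0.1 rad and linear speed of square_bottle below 0.03 m/s) or (distance of square_bottle from where it was at the start of the episode below 0.015 m and horizontal distance between square_bottle and jar above 0.11 m)) and ((horizontal distance between flask and side_tray below 0.12 m and z of flask in the frame of side_tray between 0.0015 and 0.009 m and angle between flask's own z axis and vertical below 0.1 rad and linear speed of flask below 0.03 m/s) or (distance of flask from where it was at the start of the episode below 0.015 m and horizontal distance between flask and jar above 0.11 m)) and distance of jar from where it was at the start of the episode below 0.015 m), for 0.2 s.
2. the jar stands upright in the middle of the balance pan while the two vessels still stand aside (horizontal distance between jar and balance below 0.015 m and z of jar in the frame of balance between 0.04 and 0.05 m and angle between jar's own z axis and vertical below 0.1 rad and linear speed of jar below 0.03 m/s and (((horizontal distance between square_bottle and side_tray below 0.12 m and z of square_bottle in the frame of side_tray between 0.0015 and 0.009 m and angle between square_bottle's own z axis and vertical below 0.1 rad and linear speed of square_bottle below 0.03 m/s) and (horizontal distance between flask and side_tray below 0.12 m and z of flask in the frame of side_tray between 0.0015 and 0.009 m and angle between flask's own z axis and vertical below 0.1 rad and linear speed of flask below 0.03 m/s)) or ((horizontal distance between round_bottle and side_tray below 0.12 m and z of round_bottle in the frame of side_tray between 0.0015 and 0.009 m and angle between round_bottle's own z axis and vertical below 0.1 rad and linear speed of round_bottle below 0.03 m/s) and (horizontal distance between flask and side_tray below 0.12 m and z of flask in the frame of side_tray between 0.0015 and 0.009 m and angle between flask's own z axis and vertical below 0.1 rad and linear speed of flask below 0.03 m/s)) or ((horizontal distance between round_bottle and side_tray below 0.12 m and z of round_bottle in the frame of side_tray between 0.0015 and 0.009 m and angle between round_bottle's own z axis and vertical below 0.1 rad and linear speed of round_bottle below 0.03 m/s) and (horizontal distance between square_bottle and side_tray below 0.12 m and z of square_bottle in the frame of side_tray between 0.0015 and 0.009 m and angle between square_bottle's own z axis and vertical below 0.1 rad and linear speed of square_bottle below 0.03 m/s)))), for 0.2 s.
At the end, for the whole second after the job is handed in: The jar stands upright on the pan, at most 15 mm from its centre; all three tall vessels and the square dish stand upright (within 0.1 rad) at most 15 mm from where they stood at the start; all at rest (horizontal distance between jar and balance below 0.015 m and z of jar in the frame of balance between 0.04 and 0.05 m and angle between each of jar, round_bottle, square_bottle, flask, square_dish's own z axis and vertical below 0.1 rad and linear speed of each of jar, round_bottle, square_bottle, flask, square_dish below 0.03 m/s and distance of each of round_bottle, square_bottle, flask, square_dish from where it was at the start of the episode below 0.015 m); the robot touches nothing.
It fails at once if a vessel, the jar or the square dish is tipped over (angle between any of round_bottle, square_bottle, flask, jar, square_dish's own z axis and vertical above 0.5 rad).
It fails at once if the square dish is moved by more than 20 mm (distance of square_dish from where it was at the start of the episode above 0.02 m).
It fails at once if all three tall vessels are away from their places (distance of each of round_bottle, square_bottle, flask from where it was at the start of the episode above 0.025 m).
It also fails if it takes over 136 s, if anything falls off the work surface, if the arm or the gripper's body presses on something with over 40 N, if the wrist force passes 120 N, or if a joint passes its speed limit or range.

ROBOT

A 6-joint arm with a two-finger parallel gripper is mounted at the origin on the work surface. World frame = base frame: x ahead of the robot, y to its left, z up, the work surface at z = 0. Lengths are in m, angles in rad, forces in N, time in s.
With the tool pointing down it reaches from about 0.35 to 0.975 m from the base axis. Payload 4.9 kg.
Tool frame: the origin (TCP) lies at the very end of the fingers, on their centre line; the grasp point (between the pads) lies 19 mm behind it; y points along the fingers, x is the direction in which the jaws open and shut, and the axes are right-handed (so a half turn about y gives the same grasp; the last joint's range is limited). The gripper opens to 85 mm and grips with 20 to 120 N. Pads are 22 mm wide; open, the fingers measure 114 mm over their backs; the gripper's body (76 mm by 85 mm) begins 54 mm behind the grasp point. The pads swing forward as they close: fully open they stand 13 mm farther back than shut.
Start: joints at [1.213, 0.053, 1.613, -0, 1.476, -0.119], TCP at [0.148, 0.607, 0.231] pointing down, gripper open.
Joint ranges: [-3.01, 3.01], [-1.01, 2.22], [0.06, 2.58], [-1.02, 4.17], [0.09, 2.62], [-3.14, 3.14]. Speed limits (rad/s): [2.57, 2.57, 3.14, 3.14, 3.14, 3.14].

INTERFACE

Orientations are given as a rotation vector (axis times angle).
In Python, from station import get_obs, capture, hand_in, spot_in gives the robot as it stands. The module is installed in compiled form; this text tells all that it offers.
- The arm moves only by the tool arm_command, never from a script. Its argument "deltas" is a list that holds one entry, the list of rows, each a list of 7 numbers: the opening, from 0 (shut) to 1 (fully open), then the shift along the world's x, y, z scaled (see below), then the turn, a rotation vector about the world's x, y, z scaled (see below). A call has 1 to 10 rows; each row shifts and turns the commanded pose from where the row before left it; what a row does not reach is not made up. The controller multiplies each number of a shift by 1 m and each number of a turn by 2 pi rad. A row lasts 1/10 s, in which the tool goes at most 50 mm and 8.59 degrees, less where a joint would pass 70% of its speed; a pose out of reach is approached as far as the arm can. A call with a number of a shift or a turn outside -1 to 1 is refused whole. A call with a gripper value outside its range is refused whole. The fingers move at their own pace and stop on an object; the grip force is fixed at half the most. Time passes only in rows, so rows that do not move let the fingers close. It gives the time, the measured TCP pose, the force and the opening at its end, in the units of the state.
- get_obs(): the state, without advancing time (a new reading comes with each control period).
- capture(name): name is "scene" or "top" or "wrist"; returns a dict with "img" (420x560x3 uint8, blue, green, red), "K" (3x3 intrinsics, pixels), "R" (3x3) and "t" (3): a world point X has camera coordinates R X + t. Camera axes: x right, y down, z forward; pixel columns grow to the right and rows downward; lengths in m; the calibration is good to about 2 mm. A picture is of the moment at which its call begins. There is no depth.
- hand_in(): hands the job in, once; it reports no verdict.
Trained networks look in the newest picture that a camera, given by its name, has taken for a name from the list of things; names that differ only in an ending like _2 or _b are one class to them, and where a whole thing is asked for, a point or a joint stands for the part that bears it (a point fixed in the world has none). Each returns a list of dicts, best first, with "p" (0 to 1); they miss things now and then, are a little off and sometimes report something else, mostly with a low value. They report only what shows in the picture. A call takes as long as a camera call.
- spot_in(thing, camera): "centre" ([row, column] in pixels, amid what is visible of it).
The state is a dict: "t": time; "joint_pos": joint angles; "qvel": joint speeds; "effort": joint torques, N m; "eef_pos": TCP position; "tool_rot": TCP orientation; "contact_force": force on the tool from outside, world axes, zero at the start; "wrist_torque": the same for the moment, N m; "finger_gap": finger opening in m.
Only numpy, scipy, OpenCV 4.12 (cv2) and the standard library are available. Lean on these libraries where they do the work, as an engineer would, in place of code of your own. Each camera call takes 0.05 s, during which the arm holds its last target.

## Working session

There is one attempt and no reset: what is moved stays moved. The work goes in short steps, Python scripts to look and compute and a tool call to move; the robot and the scene stay as the last step left them, time stands still between calls to the robot, and variables do not carry over. Pictures are saved under pics/ and viewed, and the job is handed in when it is done.

Besides the shell and the picture viewer there is one more tool, called after ">>>" as name([rows], argument=value, ...), one row to a line, values as JSON. arm_command: Moves the arm, as the interface text tells. Shifts and turns lie within -1 to 1; 1 stands for 1 m of shift or 2 pi rad of turn. Its arguments: {"type":"object","properties":{"deltas":{"type":"array"}},"required":["deltas"]}

```bash
mkdir -p pics; python3 - <<'E'
from station import *
import cv2
o=get_obs(); print(o)
for n in ["scene","top","wrist"]:
    c=capture(n); cv2.imwrite(f"pics/a_{n}.png",c["img"]); print(n,c["K"].tolist(),c["R"].tolist(),c["t"].tolist())
    for th in ["round_bottle","square_bottle","flask","jar","square_dish","culture_tray","side_tray","balance"]:
        print(th,[(d["centre"],round(d["p"],2)) for d in spot_in(th,n)[:2]])
E
```

```text
{'t': 0.0, 'joint_pos': array([ 1.21301615e+00,  5.33463661e-02,  1.61427753e+00, -6.72475648e-06,
        1.47599896e+00, -1.19000252e-01]), 'qvel': array([-4.15777372e-04,  9.38704302e-05,  1.22475638e-03,  4.91399865e-04,
       -6.83383610e-05, -1.35190356e-03]), 'effort': array([ 1.94040949e-03, -3.93687880e+01, -3.70173740e+01, -2.73118241e-05,
        7.12691181e-03,  9.33300242e-06]), 'eef_pos': array([0.14760773, 0.60668574, 0.23007936]), 'tool_rot': array([-1.31382526, -1.03023348,  1.03312301]), 'contact_force': array([-0.39372574,  0.38991231,  0.43930307]), 'wrist_torque': array([ 0.0904248 ,  0.02914   , -0.00588786]), 'finger_gap': 0.08517278370651427}
scene [[405.94860105993473, 0.0, 284.6060268647272], [0.0, 405.94860105993473, 216.04245138146808], [0.0, 0.0, 1.0]] [[-0.8164611699250408, 0.5773995296339365, -0.0009701459384644222], [0.36583545641717935, 0.5160015136377815, -0.7745365431995783], [-0.4467164389550346, -0.6327339259926144, -0.632528419966491]] [0.45426377803152496, -0.1655305083531641, 1.3260192591550017]
round_bottle [([167.6, 272.8], 0.61)]
square_bot
[... 672 characters left out ...]
84.6], 0.74)]
flask [([235.3, 412.4], 0.81)]
jar [([214.1, 361.1], 0.65)]
square_dish [([211.4, 394.7], 0.62), ([225.2, 373.6], 0.32)]
culture_tray [([222.8, 373.3], 0.59)]
side_tray [([205.9, 279.5], 0.86)]
balance []
wrist [[361.60647996953657, 0.0, 278.7083966279873], [0.0, 361.60647996953657, 210.09389941778375], [0.0, 0.0, 1.0]] [[0.23682875969284636, 0.9715512359863949, 0.0005783041233135196], [0.9196589187522074, -0.22437115756849796, 0.32231204881433684], [0.3132724241644503, -0.07580092021000301, -0.9466333021574128]] [-0.6255120802979345, -0.04172387248025948, 0.3805772836027861]
round_bottle []
square_bottle []
flask []
jar []
square_dish []
culture_tray []
side_tray []
balance []
```

View pics/a_scene.png

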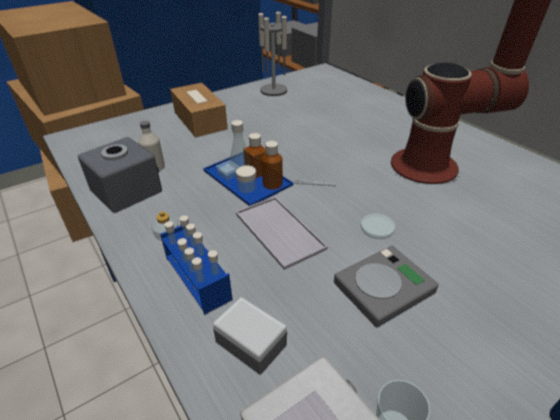

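View pics/a_top.png

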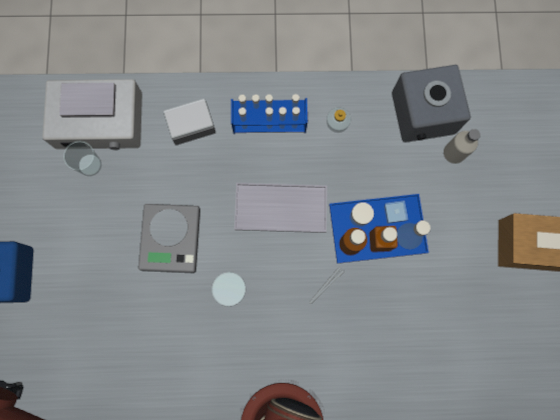

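View pics/a_wrist.png

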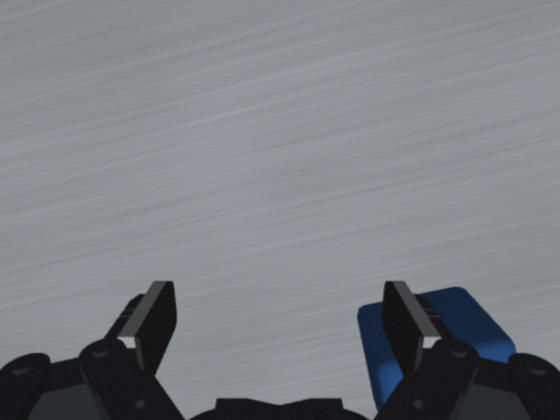

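```bash
python3 - <<'E'
import cv2
im=cv2.imread("pics/a_top.png")[160:290,230:450]
cv2.imwrite("pics/a_topz.png",cv2.resize(im,None,fx=3.6,fy=3.6,interpolation=cv2.INTER_CUBIC))
im=cv2.imread("pics/a_scene.png")[110:290,180:360]
cv2.imwrite("pics/a_scz.png",cv2.resize(im,None,fx=3.3,fy=3.3,interpolation=cv2.INTER_CUBIC))
E
```

```text
(no output)
```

View pics/a_topz.png

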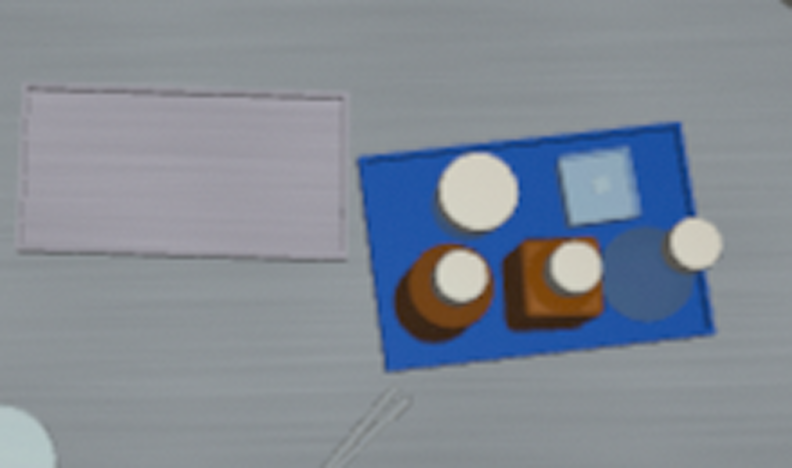

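View pics/a_scz.png

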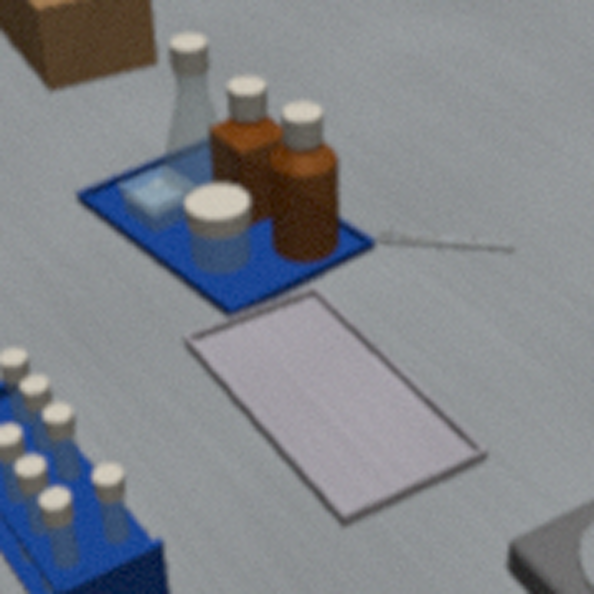

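```bash
cat > h.py <<'E'
from station import *
import numpy as np, cv2
def back(c,u,v,z):
    K,R,t=map(np.array,(c["K"],c["R"],c["t"]))
    d=R.T@np.linalg.solve(K,[u,v,1.]); o=-R.T@t
    s=(z-o[2])/d[2]; return (o+s*d)[:2]
def proj(c,X):
    p=np.array(c["R"])@np.array(X)+np.array(c["t"]); q=np.array(c["K"])@p; return q[:2]/q[2]
def blobs(c,roi,lo=190,amin=20):
    im=c["img"]; r0,r1,c0,c1=roi
    m=np.zeros(im.shape[:2],np.uint8)
    s=im[r0:r1,c0:c1].astype(int)
    m[r0:r1,c0:c1]=((s.min(2)>lo)&(s[...,2]>=s[...,0]))*255
    n,l,st,ce=cv2.connectedComponentsWithStats(m)
    return [(ce[i].round(1).tolist(),st[i].tolist()) for i in range(1,n) if st[i][4]>=amin]
E
python3 - <<'E'
from h import *
c=capture("top")
def zoom(p): return p[0]/3.6+230-.36,p[1]/3.6+160-.36
for lo in (160,190): print(lo,blobs(c,(190,260,330,440),lo))
cor=[back(c,*zoom(p),.012) for p in [(360,157),(682,123),(716,333),(386,371)]]
print("cul",np.round(cor,4).tolist(),np.mean(cor,0))
e=[np.linalg.norm(cor[i]-cor[(i+1)%4]) for i in range(4)];print(e)
cor=[back(c,*zoom(p),.012) for p in [(26,86),(347,94),(348,260),(19,252)]]
print("side",np.round(cor,4).tolist(),np.mean(cor,0))
e=[np.linalg.norm(cor[i]-cor[(i+1)%4]) for i in range(4)];print(e)
im=c["img"][190:290,120:220]; cv2.imwrite("pics/b_bal.png",cv2.resize(im,None,fx=6,fy=6,interpolation=cv2.INTER_CUBIC))
s=capture("scene"); print("scene",blobs(s,(110,200,220,300),160))
E
```

```text
160 [([362.4, 212.9], [352, 203, 21, 21, 330]), ([423.2, 227.1], [417, 221, 14, 13, 149]), ([389.7, 233.7], [384, 228, 13, 13, 136]), ([357.8, 236.1], [352, 230, 13, 13, 140])]
190 [([362.5, 212.5], [353, 203, 20, 20, 298]), ([421.8, 228.4], [417, 223, 12, 10, 65]), ([389.4, 233.6], [384, 228, 12, 12, 107]), ([357.7, 235.9], [352, 230, 12, 13, 115])]
cul [[0.5761, -0.1457], [0.599, -0.394], [0.4368, -0.4089], [0.4125, -0.1594]] [ 0.50611762 -0.27698565]
[np.float64(0.24931345262262), np.float64(0.16286987754329335), np.float64(0.2507553860558867), np.float64(0.16414063896291908)]
side [[0.6355, 0.1081], [0.6256, -0.1375], [0.4969, -0.1338], [0.507, 0.1138]] [ 0.56624598 -0.0123446 ]
[np.float64(0.245745692292248), np.float64(0.12880726626609204), np.float64(0.24784674101747545), np.float64(0.12862677366300934)]
scene [([236.5, 121.9], [232, 120, 10, 5, 42]), ([254.3, 135.0], [249, 133, 11, 5, 48]), ([271.3, 142.9], [266, 140, 12, 6, 55]), ([245.1, 170.6], [236, 166, 19, 10, 147])]
```

View pics/b_bal.png

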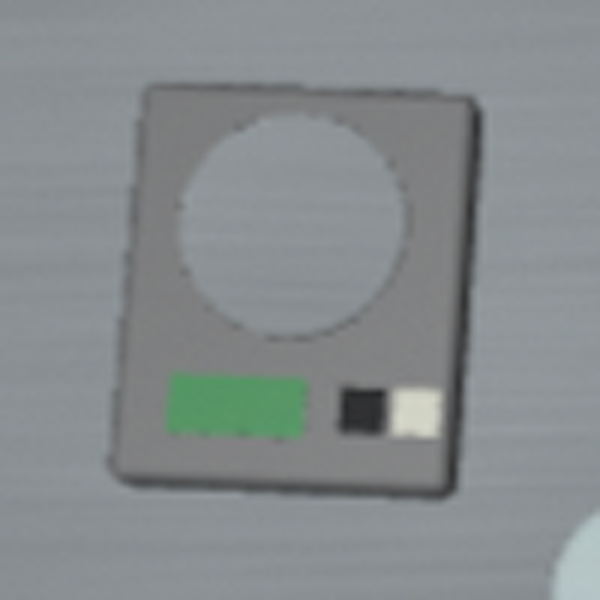

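```bash
python3 - <<'E'
from h import *
c=capture("top"); s=capture("scene")
print("pan",back(c,168.25,227.2,.045), np.hypot(*(back(c,168.25-19,227.2,.045)-back(c,168.25+19,227.2,.045))))
print("pan scene proj", proj(s,[*back(c,168.25,227.2,.045),.045]))
for n,tp,sp,z in [("flask",(423.2,227.1),(236.5,121.9),.150),("sq",(389.6,233.7),(254.3,135),.136),("rd",(357.8,236),(271.3,142.9),.144),("jar",(362.5,212.7),(245.1,170.6),.066)]:
    print(n,back(c,*tp,z),back(s,*sp,z))
o=np.array([.506,-.277]); a=np.arctan2(-.0229-.0243,.2486+.0*1)/1
ex=np.array([.5761+.599-.4368-.4125,-.1457-.394+.4089+.1594]);ex/=np.hypot(*ex);ey=np.array([-ex[1],ex[0]]);print("ang",np.arctan2(ex[1],ex[0]))
for n,l in [("rd",(-.034,.082)),("sq",(-.034,0)),("fl",(-.034,-.082)),("jar",(.034,.05)),("dish",(.034,-.05))]: print(n,o+ex*l[0]+ey*l[1])
from scipy.spatial.transform import Rotation as R
print(R.from_rotvec(get_obs()["tool_rot"]).as_matrix().round(3), get_obs()["eef_pos"],get_obs()["t"])
E
```

```text
pan [0.51089213 0.28738012] 0.09998415576143904
pan scene proj [377.47357376 277.70406309]
flask [ 0.48283005 -0.35941536] [ 0.48511151 -0.35479684]
sq [ 0.46988262 -0.27836884] [ 0.47172503 -0.27505982]
rd [ 0.46420591 -0.19754622] [ 0.4649599  -0.19432421]
jar [ 0.53777452 -0.22545123] [ 0.5413518 -0.2203374]
ang 0.08755946528930723
rd [ 0.46495954 -0.19828735]
sq [ 0.47213025 -0.27997322]
fl [ 0.47930096 -0.36165909]
jar [ 0.53549737 -0.22421832]
dish [ 0.54424213 -0.32383524]
[[ 0.237  0.    -0.972]
 [ 0.972  0.     0.237]
 [ 0.    -1.    -0.   ]] [0.14784002 0.60725198 0.23132373] 1.55
```

>>> arm_command([
  [[0.6, 0.03, -0.036, 0.003, 0, 0, -0.022], [0.6, 0.03, -0.036, 0.003, 0, 0, -0.022], [0.6, 0.03, -0.036, 0.003, 0, 0, -0.022], [0.6, 0.03, -0.036, 0.003, 0, 0, -0.022], [0.6, 0.03, -0.036, 0.003, 0, 0, -0.022], [0.6, 0.03, -0.036, 0.003, 0, 0, -0.022], [0.6, 0.03, -0.036, 0.003, 0, 0, -0.022], [0.6, 0.03, -0.036, 0.003, 0, 0, -0.022], [0.6, 0.03, -0.036, 0.003, 0, 0, -0.022], [0.6, 0.03, -0.036, 0.003, 0, 0, 0]],
])

```text
t: 2.55
eef_pos: [0.4488, 0.2456, 0.2618]
tool_rot: [-1.569, -0.068, 0.067]
contact_force: [0.5, -0.5, 0.4]
finger_gap: 0.0512
```

>>> arm_command([
  [[0.6, 0.002, -0.044, 0, 0, 0, 0], [0.6, 0.002, -0.044, 0, 0, 0, 0], [0.6, 0.002, -0.044, 0, 0, 0, 0], [0.6, 0.002, -0.044, 0, 0, 0, 0], [0.6, 0.002, -0.044, 0, 0, 0, 0], [0.6, 0.002, -0.044, 0, 0, 0, 0], [0.6, 0.002, -0.044, 0, 0, 0, 0], [0.6, 0.002, -0.044, 0, 0, 0, 0], [0.6, 0.002, -0.044, 0, 0, 0, 0], [0.6, 0, -0.044, 0, 0, 0, 0]],
])

```text
t: 3.55
eef_pos: [0.4657, -0.1946, 0.2616]
tool_rot: [-1.57, -0.07, 0.068]
contact_force: [1.5, -0.3, 0.2]
finger_gap: 0.0514
```

>>> arm_command([
  [[0.6, 0, 0, 0, 0, 0, 0], [0.6, 0, 0, 0, 0, 0, 0]],
])

```text
t: 3.75
eef_pos: [0.4656, -0.1933, 0.2611]
tool_rot: [-1.569, -0.067, 0.068]
contact_force: [-0.4, 0.3, -0.4]
finger_gap: 0.0513
```

```bash
cat > w.py <<'E'
import sys
from h import *
from scipy.spatial.transform import Rotation as R
o=get_obs(); m=R.from_rotvec(o["tool_rot"]).as_matrix()
print(o["t"],o["eef_pos"],"ang",np.arctan2(m[1,0],m[0,0]),"down",m[:,1].round(3),o["finger_gap"],o["contact_force"].round(2))
for n in sys.argv[2:]:
    c=capture(n); cv2.imwrite(f"pics/{sys.argv[1]}_{n}.png",c["img"])
    if n=="wrist":
        for th,z in [("round_bottle",.144),("square_bottle",.136),("flask",.15),("jar",.066)]:
            print(th,[(d["centre"],round(d["p"],2)) for d in spot_in(th,n)[:2]])
E
python3 w.py c wrist
```

```text
3.75 [ 0.46559584 -0.19327786  0.261133  ] ang 0.08586513269736724 down [-0.     0.001 -1.   ] 0.05130231561270782 [-0.36  0.25 -0.43]
round_bottle [([185.7, 278.0], 0.73)]
square_bottle [([263.2, 276.9], 0.88)]
flask [([342.9, 285.3], 0.93)]
jar [([210.9, 344.3], 0.96)]
```

View pics/c_wrist.png

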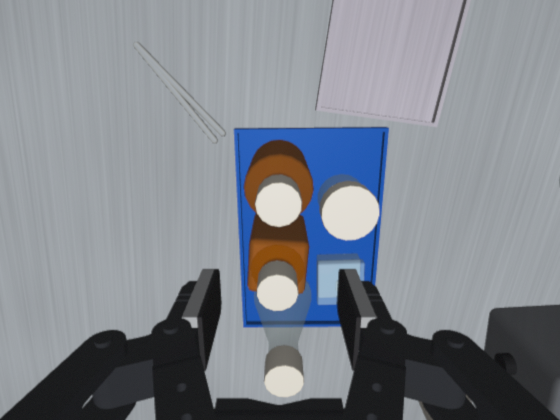

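```bash
python3 - <<'E'
from h import *
c=capture("wrist")
for b in blobs(c,(120,420,220,400),185,100):
    print(b,[ (z,back(c,*b[0],z).round(4).tolist()) for z in (.144,.136,.15,.066)])
d=spot_in("square_dish","wrist")[0]["centre"]; print("dish",back(c,d[1],d[0],.04))
E
```

```text
([277.2, 206.0], [255, 185, 45, 43, 1478]) [(0.144, [0.4653, -0.1934]), (0.136, [0.4655, -0.196]), (0.15, [0.4651, -0.1914]), (0.066, [0.4673, -0.2188])]
([349.0, 214.3], [321, 188, 57, 53, 2323]) [(0.144, [0.5204, -0.1951]), (0.136, [0.5223, -0.1978]), (0.15, [0.519, -0.1931]), (0.066, [0.539, -0.2211])]
([275.8, 294.1], [256, 277, 40, 35, 1088]) [(0.144, [0.4709, -0.2697]), (0.136, [0.4712, -0.2746]), (0.15, [0.4706, -0.266]), (0.066, [0.4745, -0.318])]
([282.2, 382.5], [263, 368, 39, 30, 915]) [(0.144, [0.4846, -0.3607]), (0.136, [0.4854, -0.3685]), (0.15, [0.484, -0.3549]), (0.066, [0.4924, -0.4363])]
dish [ 0.53285063 -0.30329267]
```

>>> arm_command([
  [[0.6, 0, -0.002, -0.03, 0, 0, 0], [0.6, 0, 0, -0.03, 0, 0, 0], [0.6, 0, 0, -0.03, 0, 0, 0], [0.6, 0, 0, -0.03, 0, 0, 0], [0.6, 0, 0, -0.02, 0, 0, 0], [0.6, 0, 0, -0.013, 0, 0, 0], [0.6, 0, 0, 0, 0, 0, 0], [0.6, 0, 0, 0, 0, 0, 0]],
])

```text
t: 4.9
eef_pos: [0.4664, -0.1948, 0.1092]
tool_rot: [-1.57, -0.07, 0.069]
contact_force: [0.4, -0.5, 0.4]
finger_gap: 0.0516
```

```bash
python3 w.py d wrist scene; python3 -c "
import cv2;im=cv2.imread('pics/d_scene.png')[80:240,190:350];cv2.imwrite('pics/d_sz.png',cv2.resize(im,None,fx=3.5,fy=3.5,interpolation=2))"
```

```text
4.9 [ 0.4664071  -0.19482179  0.1091896 ] ang 0.08833708860247565 down [ 0.001 -0.001 -1.   ] 0.05156786071784021 [ 0.37 -0.52  0.45]
round_bottle [([268.4, 276.6], 0.62)]
square_bottle [([383.6, 277.2], 0.9)]
flask []
jar [([270.0, 394.3], 0.78)]
```

View pics/d_sz.png

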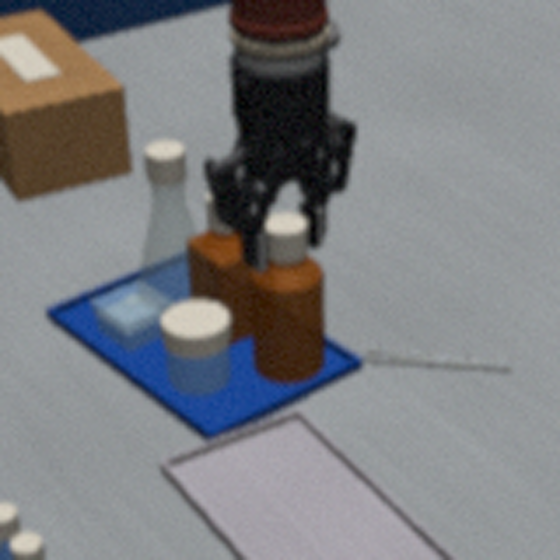

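View pics/d_wrist.png

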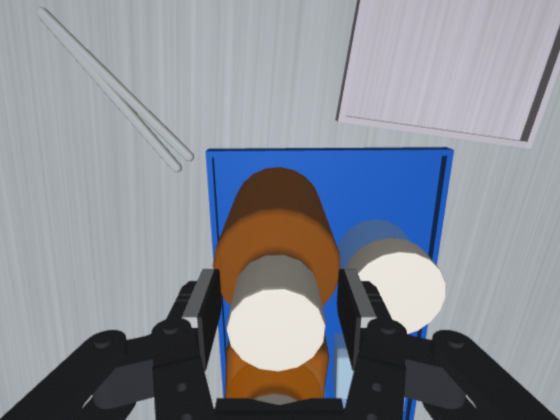

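>>> arm_command([
  [[0, 0, 0, 0, 0, 0, 0], [0, 0, 0, 0, 0, 0, 0], [0, 0, 0, 0, 0, 0, 0], [0, 0, 0, 0, 0, 0, 0], [0, 0, 0, 0, 0, 0, 0], [0, 0, 0, 0, 0, 0, 0]],
])

```text
t: 5.8
eef_pos: [0.4661, -0.1951, 0.109]
tool_rot: [-1.57, -0.069, 0.069]
contact_force: [-2.0, 0.3, 5.2]
finger_gap: 0.0341
```

>>> arm_command([
  [[0, 0, 0, 0.005, 0, 0, 0], [0, 0, 0, 0.01, 0, 0, 0], [0, 0, 0, 0.02, 0, 0, 0], [0, 0, 0, 0.015, 0, 0, 0], [0, 0, 0, 0, 0, 0, 0]],
])

```text
t: 6.3
eef_pos: [0.4674, -0.1956, 0.1614]
tool_rot: [-1.573, -0.073, 0.066]
contact_force: [-0.6, -0.5, -1.4]
finger_gap: 0.0342
```

```bash
python3 w.py e wrist scene; python3 -c "
import cv2;im=cv2.imread('pics/e_scene.png')[80:240,190:350];cv2.imwrite('pics/e_sz.png',cv2.resize(im,None,fx=3.5,fy=3.5,interpolation=2))"
```

```text
6.3 [ 0.46740662 -0.19559662  0.16135193] ang 0.08803455299174774 down [ 0.005 -0.003 -1.   ] 0.03417095648397916 [-0.59 -0.52 -1.41]
round_bottle [([263.4, 278.0], 0.87)]
square_bottle [([384.2, 272.4], 0.87)]
flask [([382.2, 305.6], 0.75)]
jar [([243.9, 368.4], 0.68), ([264.0, 279.7], 0.3)]
```

View pics/e_sz.png

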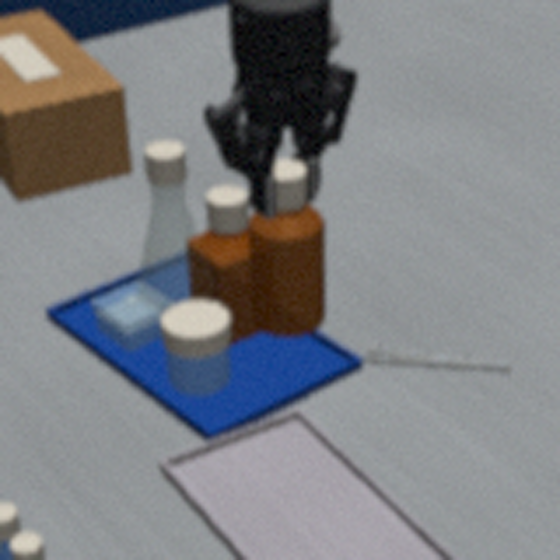

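>>> arm_command([
  [[0, 0, 0, 0.02, 0, 0, 0], [0, 0.01, 0.024, 0.03, 0, 0, 0], [0, 0.01, 0.024, 0, 0, 0, 0], [0, 0.01, 0.024, 0, 0, 0, 0], [0, 0.01, 0.024, 0, 0, 0, 0], [0, 0.01, 0.024, 0, 0, 0, 0], [0, 0.01, 0.024, 0, 0, 0, 0], [0, 0.01, 0.024, 0, 0, 0, 0], [0, 0.01, 0.024, 0, 0, 0, 0], [0, 0.01, 0.024, 0, 0, 0, 0]],
])

```text
t: 7.6
eef_pos: [0.5557, 0.0223, 0.2073]
tool_rot: [-1.57, -0.068, 0.07]
contact_force: [0.0, -0.9, -2.4]
finger_gap: 0.0341
```

>>> arm_command([
  [[0, 0.01, 0.022, -0.01, 0, 0, 0], [0, 0, 0, -0.03, 0, 0, 0], [0, 0, 0, -0.025, 0, 0, 0], [0, 0, 0, -0.015, 0, 0, 0], [0, 0, 0, -0.01, 0, 0, 0], [0, 0, 0, 0, 0, 0, 0], [0, 0, 0, 0, 0, 0, 0]],
])

```text
t: 8.3
eef_pos: [0.5665, 0.043, 0.1192]
tool_rot: [-1.57, -0.07, 0.068]
contact_force: [-0.4, -0.2, -2.0]
finger_gap: 0.0345
```

```bash
python3 w.py f wrist scene; python3 -c "
import cv2;im=cv2.imread('pics/f_scene.png')[120:280,200:360];cv2.imwrite('pics/f_sz.png',cv2.resize(im,None,fx=3.5,fy=3.5,interpolation=2))"
```

```text
8.3 [0.56647253 0.0430256  0.11920461] ang 0.08755892747231961 down [ 0.001 -0.    -1.   ] 0.03453943802133086 [-0.35 -0.16 -2.03]
round_bottle [([265.6, 277.8], 0.62)]
square_bottle []
flask []
jar []
```

View pics/f_sz.png

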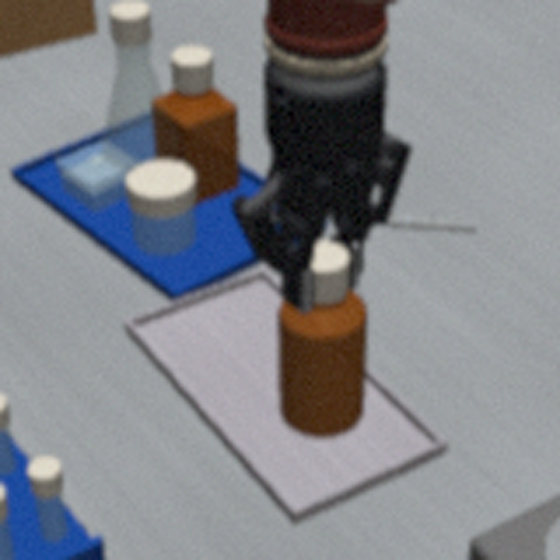

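>>> arm_command([
  [[0, 0, 0, -0.004, 0, 0, 0], [0, 0, 0, -0.003, 0, 0, 0], [0, 0, 0, -0.002, 0, 0, 0], [0, 0, 0, 0, 0, 0, 0], [0, 0, 0, 0, 0, 0, 0]],
])

```text
t: 9.1
eef_pos: [0.5658, 0.0433, 0.1091]
tool_rot: [-1.57, -0.069, 0.069]
contact_force: [0.3, 0.0, -1.9]
finger_gap: 0.0342
```

>>> arm_command([
  [[0, 0, 0, -0.001, 0, 0, 0], [0, 0, 0, 0, 0, 0, 0]],
])

```text
t: 9.3
eef_pos: [0.566, 0.0432, 0.1091]
tool_rot: [-1.57, -0.069, 0.069]
contact_force: [-2.0, 0.2, 4.0]
finger_gap: 0.035
```

>>> arm_command([
  [[0.6, 0, 0, 0, 0, 0, 0], [0.6, 0, 0, 0, 0, 0, 0], [0.6, 0, 0, 0, 0, 0, 0], [0.6, 0, 0, 0, 0, 0, 0], [0.6, 0, 0, 0.02, 0, 0, 0], [0.6, 0, 0, 0.04, 0, 0, 0], [0.6, 0, 0, 0.04, 0, 0, 0], [0.6, 0, 0, 0, 0, 0, 0]],
])

```text
t: 10.1
eef_pos: [0.5696, 0.0431, 0.216]
tool_rot: [-1.571, -0.079, 0.059]
contact_force: [0.0, -0.3, 0.7]
finger_gap: 0.0515
```

```bash
python3 w.py g wrist scene; python3 -c "
import cv2;im=cv2.imread('pics/g_scene.png')[120:280,200:360];cv2.imwrite('pics/g_sz.png',cv2.resize(im,None,fx=3.5,fy=3.5,interpolation=2))"
```

```text
10.1 [0.56963334 0.04309504 0.21602165] ang 0.08801464857235954 down [ 0.013 -0.001 -1.   ] 0.0515122114657082 [ 0.03 -0.25  0.72]
round_bottle [([198.9, 274.6], 0.59)]
square_bottle [([414.7, 146.8], 0.4)]
flask []
jar [([383.9, 231.6], 0.89)]
```

View pics/g_sz.png

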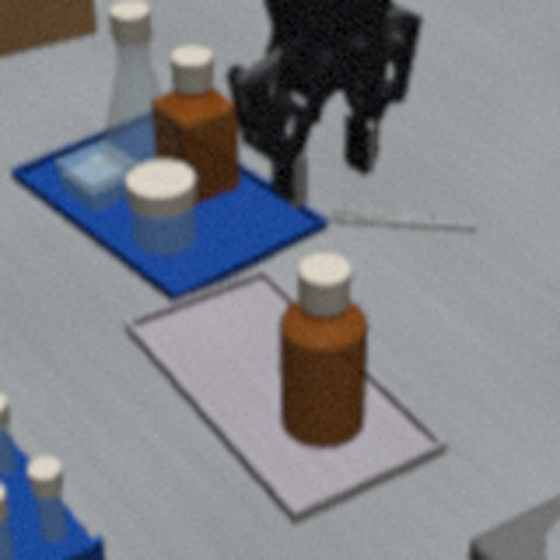

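>>> arm_command([
  [[0.6, -0.012, -0.04, 0, 0, 0, 0], [0.6, -0.012, -0.04, 0, 0, 0, 0], [0.6, -0.012, -0.04, 0, 0, 0, 0], [0.6, -0.012, -0.04, 0, 0, 0, 0], [0.6, -0.012, -0.04, 0, 0, 0, 0], [0.6, -0.012, -0.04, 0, 0, 0, 0], [0.6, -0.012, -0.04, 0, 0, 0, 0], [0.6, -0.011, -0.039, 0, 0, 0, 0], [0.6, 0, 0, 0, 0, 0, 0], [0.6, 0, 0, 0, 0, 0, 0]],
])

```text
t: 11.4
eef_pos: [0.4701, -0.2759, 0.2068]
tool_rot: [-1.568, -0.066, 0.069]
contact_force: [1.1, 0.6, 0.6]
finger_gap: 0.0511
```

```bash
python3 w.py h wrist; python3 - <<'E'
from h import *
c=capture("wrist")
for b in blobs(c,(120,420,220,400),185,100):
    print(b,[ (z,back(c,*b[0],z).round(4).tolist()) for z in (.136,.15,.066)])
E
```

```text
11.4 [ 0.47005854 -0.27586087  0.20682202] ang 0.08599421696435566 down [-0.002  0.002 -1.   ] 0.0510579595662342 [1.13 0.63 0.57]
round_bottle []
square_bottle [([198.2, 277.8], 0.83)]
flask [([295.2, 288.4], 0.62)]
jar [([131.1, 368.7], 0.85)]
([368.5, 143.7], [336, 120, 64, 53, 2988]) [(0.136, [0.5195, -0.2182]), (0.15, [0.5159, -0.2165]), (0.066, [0.5376, -0.2269])]
([278.6, 225.5], [252, 201, 54, 50, 2102]) [(0.136, [0.4712, -0.2745]), (0.15, [0.4708, -0.2691]), (0.066, [0.4737, -0.3015])]
([286.8, 345.8], [261, 325, 52, 43, 1708]) [(0.136, [0.4854, -0.3663]), (0.15, [0.484, -0.3549]), (0.066, [0.4924, -0.4232])]
```

View pics/h_wrist.png

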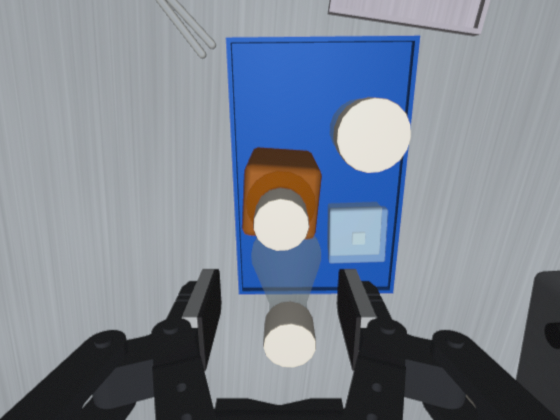

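>>> arm_command([
  [[0.6, 0.001, 0, -0.03, 0, 0, 0], [0.6, 0, 0, -0.03, 0, 0, 0], [0.6, 0, 0, -0.03, 0, 0, 0], [0.6, 0, 0, -0.015, 0, 0, 0], [0.6, 0, 0, -0.002, 0, 0, 0], [0.6, 0, 0, 0, 0, 0, 0], [0.6, 0, 0, 0, 0, 0, 0]],
])

```text
t: 12.4
eef_pos: [0.473, -0.2765, 0.1033]
tool_rot: [-1.572, -0.071, 0.067]
contact_force: [0.2, 0.1, 0.6]
finger_gap: 0.0513
```

>>> arm_command([
  [[0, 0, 0, 0, 0, 0, 0], [0, 0, 0, 0, 0, 0, 0], [0, 0, 0, 0, 0, 0, 0], [0, 0, 0, 0, 0, 0, 0], [0, 0, 0, 0, 0, 0, 0], [0, 0, 0, 0, 0, 0, 0]],
])

```text
t: 13.0
eef_pos: [0.4726, -0.2766, 0.1035]
tool_rot: [-1.572, -0.07, 0.068]
contact_force: [-2.1, -0.0, 6.1]
finger_gap: 0.0345
```

>>> arm_command([
  [[0, 0, 0, 0.01, 0, 0, 0], [0, 0, 0, 0.02, 0, 0, 0], [0, 0, 0, 0.03, 0, 0, 0], [0, 0, 0, 0.03, 0, 0, 0], [0, 0, 0, 0.02, 0, 0, 0], [0, 0, 0, 0, 0, 0, 0]],
])

```text
t: 13.6
eef_pos: [0.4734, -0.2769, 0.2154]
tool_rot: [-1.574, -0.073, 0.065]
contact_force: [0.3, 0.4, -2.1]
finger_gap: 0.034
```

>>> arm_command([
  [[0, 0.009, 0.021, 0, 0, 0, 0], [0, 0.009, 0.021, 0, 0, 0, 0], [0, 0.009, 0.021, 0, 0, 0, 0], [0, 0.009, 0.021, 0, 0, 0, 0], [0, 0.009, 0.021, 0, 0, 0, 0], [0, 0.009, 0.021, 0, 0, 0, 0], [0, 0.009, 0.021, 0, 0, 0, 0], [0, 0.009, 0.021, 0, 0, 0, 0], [0, 0.01, 0.021, 0, 0, 0, 0], [0, 0.009, 0.021, 0, 0, 0, 0]],
])

```text
t: 14.6
eef_pos: [0.5621, -0.0645, 0.2089]
tool_rot: [-1.569, -0.067, 0.072]
contact_force: [-0.5, 0.7, -3.6]
finger_gap: 0.0341
```

>>> arm_command([
  [[0, 0, 0, -0.01, 0, 0, 0], [0, 0, 0, -0.03, 0, 0, 0], [0, 0, 0, -0.025, 0, 0, 0], [0, 0, 0, -0.015, 0, 0, 0], [0, 0, 0, -0.01, 0, 0, 0], [0, 0, 0, 0, 0, 0, 0], [0, 0, 0, 0, 0, 0, 0]],
])

```text
t: 15.3
eef_pos: [0.5633, -0.066, 0.122]
tool_rot: [-1.57, -0.07, 0.068]
contact_force: [0.5, -0.6, -2.7]
finger_gap: 0.0342
```

```bash
python3 w.py i scene; python3 -c "
import cv2;im=cv2.imread('pics/i_scene.png')[120:280,200:360];cv2.imwrite('pics/i_sz.png',cv2.resize(im,None,fx=3.5,fy=3.5,interpolation=2))"
```

```text
15.3 [ 0.56330366 -0.06604977  0.122011  ] ang 0.08767309221731447 down [ 0.001 -0.    -1.   ] 0.034181684664213036 [ 0.53 -0.61 -2.7 ]
```

View pics/i_sz.png

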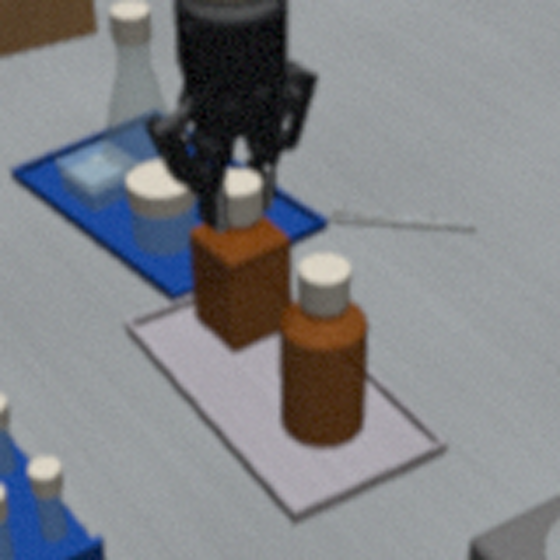

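>>> arm_command([
  [[0, 0, 0, -0.007, 0, 0, 0], [0, 0, 0, -0.006, 0, 0, 0], [0, 0, 0, -0.003, 0, 0, 0], [0, 0, 0, -0.001, 0, 0, 0], [0, 0, 0, 0, 0, 0, 0], [0, 0, 0, 0, 0, 0, 0]],
])

```text
t: 15.95
eef_pos: [0.563, -0.0658, 0.1044]
tool_rot: [-1.57, -0.069, 0.069]
contact_force: [-0.1, 0.1, -2.4]
finger_gap: 0.0342
```

>>> arm_command([
  [[0, 0, 0, -0.002, 0, 0, 0], [0, 0, 0, 0, 0, 0, 0]],
])

```text
t: 16.15
eef_pos: [0.5634, -0.0658, 0.1035]
tool_rot: [-1.57, -0.07, 0.068]
contact_force: [-2.0, 0.7, 3.9]
finger_gap: 0.034
```

Contact; release and rise.

>>> arm_command([
  [[0.6, 0, 0, 0, 0, 0, 0], [0.6, 0, 0, 0, 0, 0, 0], [0.6, 0, 0, 0, 0, 0, 0], [0.6, 0, 0, 0, 0, 0, 0], [0.6, 0, 0, 0.02, 0, 0, 0], [0.6, 0, 0, 0.04, 0, 0, 0], [0.6, 0, 0, 0.04, 0, 0, 0], [0.6, 0, 0, 0, 0, 0, 0], [0.6, 0, 0, 0, 0, 0, 0]],
])

```text
t: 17.05
eef_pos: [0.5636, -0.066, 0.2039]
tool_rot: [-1.571, -0.071, 0.067]
contact_force: [0.2, 0.3, -0.4]
finger_gap: 0.0514
```

>>> arm_command([
  [[1, -0.003, -0.02, 0, 0, 0, 0], [1, -0.003, -0.02, 0, 0, 0, 0], [1, -0.003, -0.02, 0, 0, 0, 0], [1, -0.003, -0.02, 0, 0, 0, 0], [1, -0.003, -0.02, 0, 0, 0, 0], [1, -0.003, -0.02, 0, 0, 0, 0], [1, -0.003, -0.02, 0, 0, 0, 0], [1, -0.003, -0.016, 0, 0, 0, 0], [1, 0, 0, 0, 0, 0, 0], [1, 0, 0, 0, 0, 0, 0]],
])

```text
t: 18.05
eef_pos: [0.5384, -0.2214, 0.2012]
tool_rot: [-1.568, -0.068, 0.07]
contact_force: [0.4, -0.8, -0.6]
finger_gap: 0.0852
```

```bash
python3 w.py j wrist scene top; python3 - <<'E'
from h import *
im=cv2.imread('pics/j_scene.png')[120:280,200:360];cv2.imwrite('pics/j_sz.png',cv2.resize(im,None,fx=3.5,fy=3.5,interpolation=2))
c=capture("wrist")
for b in blobs(c,(100,420,220,400),185,100):
    print(b,[ (z,back(c,*b[0],z).round(4).tolist()) for z in (.15,.066)])
s=capture("scene"); b=blobs(s,(110,220,220,300),160)
print([(x[0],back(s,*x[0],.066)) for x in b])
E
```

```text
18.05 [ 0.5384226  -0.22138254  0.20124727] ang 0.0873872221722871 down [-0.001  0.001 -1.   ] 0.08518688068786948 [ 0.35 -0.83 -0.65]
round_bottle []
square_bottle [([18.0, 329.1], 0.9)]
flask [([327.1, 204.2], 0.67)]
jar [([196.5, 278.9], 0.82)]
([278.5, 196.0], [244, 163, 70, 67, 3630]) [(0.15, [0.5368, -0.196]), (0.066, [0.539, -0.2208])]
[([236.8, 121.8], array([ 0.40320044, -0.50713599])), ([245.2, 170.5], array([ 0.54083895, -0.22062777])), ([268.1, 177.8], array([ 0.50740035, -0.15032443])), ([292.3, 195.8], array([ 0.50207116, -0.04103908]))]
```

View pics/j_sz.png

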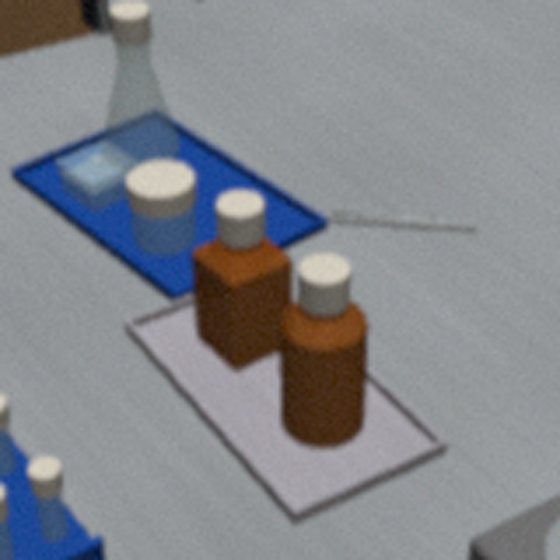

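View pics/j_wrist.png

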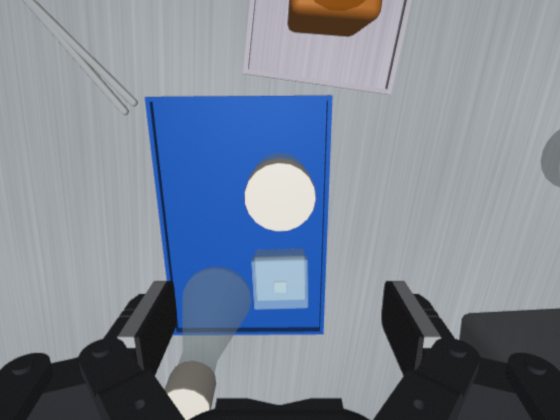

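>>> arm_command([
  [[1, 0, -0.001, -0.03, 0, 0, 0], [1, 0, 0, -0.035, 0, 0, 0], [1, 0, 0, -0.035, 0, 0, 0], [1, 0, 0, -0.03, 0, 0, 0], [1, 0, 0, -0.02, 0, 0, 0], [1, 0, 0, -0.015, 0, 0, 0], [1, 0, 0, -0.005, 0, 0, 0], [1, 0, 0, 0, 0, 0, 0], [1, 0, 0, 0, 0, 0, 0]],
])

```text
t: 19.4
eef_pos: [0.5398, -0.2233, 0.0337]
tool_rot: [-1.571, -0.071, 0.068]
contact_force: [0.0, -0.0, 0.1]
finger_gap: 0.0851
```

```bash
python3 w.py k wrist scene; python3 - <<'E'
from h import *
im=cv2.imread('pics/k_scene.png')[80:240,180:340];cv2.imwrite('pics/k_sz.png',cv2.resize(im,None,fx=3.5,fy=3.5,interpolation=2))
E
```

```text
19.4 [ 0.53978374 -0.22327737  0.03368513] ang 0.08798551803393354 down [ 0.002 -0.001 -1.   ] 0.08514834627787453 [ 0.01 -0.04  0.06]
round_bottle []
square_bottle []
flask [([405.4, 188.3], 0.71)]
jar [([303.1, 276.7], 0.69)]
```

View pics/k_sz.png

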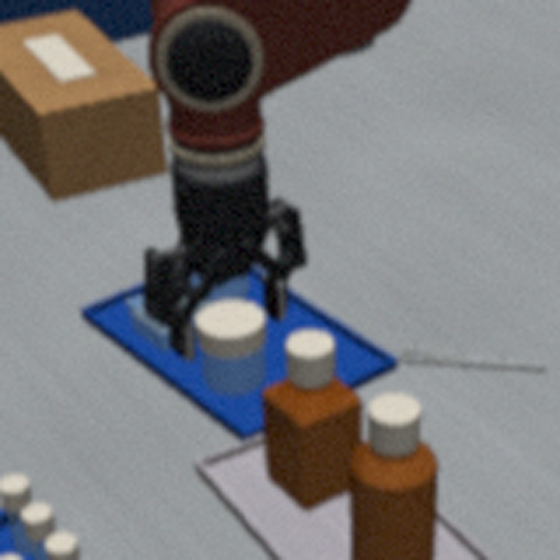

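View pics/k_wrist.png

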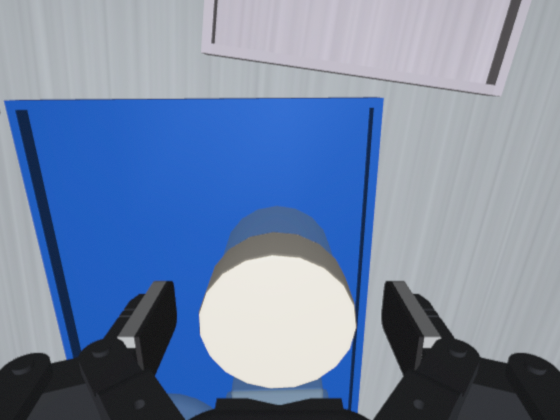

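>>> arm_command([
  [[1, 0, 0, -0.003, 0, 0, 0], [1, 0, 0, 0, 0, 0, 0], [0, 0, 0, 0, 0, 0, 0], [0, 0, 0, 0, 0, 0, 0], [0, 0, 0, 0, 0, 0, 0], [0, 0, 0, 0, 0, 0, 0], [0, 0, 0, 0, 0, 0, 0], [0, 0, 0, 0, 0, 0, 0]],
])

```text
t: 20.5
eef_pos: [0.5392, -0.223, 0.0297]
tool_rot: [-1.57, -0.07, 0.068]
contact_force: [0.7, -0.8, 1.9]
finger_gap: 0.0564
```

>>> arm_command([
  [[0, 0, 0, 0.01, 0, 0, 0], [0, 0, 0, 0.02, 0, 0, 0], [0, 0, 0, 0.03, 0, 0, 0], [0, 0, 0, 0.03, 0, 0, 0], [0, 0, 0, 0.03, 0, 0, 0], [0, 0, 0, 0.03, 0, 0, 0], [0, 0, 0, 0.03, 0, 0, 0], [0, 0, 0, 0.01, 0, 0, 0], [0, 0, 0, 0, 0, 0, 0]],
])

```text
t: 21.4
eef_pos: [0.5394, -0.2231, 0.221]
tool_rot: [-1.571, -0.071, 0.067]
contact_force: [0.1, 0.3, -1.9]
finger_gap: 0.0562
```

```bash
python3 w.py l wrist scene; python3 - <<'E'
from h import *
im=cv2.imread('pics/l_scene.png')[40:200,180:340];cv2.imwrite('pics/l_sz.png',cv2.resize(im,None,fx=3.5,fy=3.5,interpolation=2))
E
```

```text
21.4 [ 0.5394313  -0.22307773  0.22103596] ang 0.0879576237399775 down [ 0.003 -0.002 -1.   ] 0.05624599535762097 [ 0.07  0.26 -1.87]
round_bottle []
square_bottle [([18.0, 327.8], 0.97), ([159.2, 228.8], 0.7)]
flask [([359.0, 205.8], 0.57)]
jar [([312.3, 280.0], 0.82)]
```

View pics/l_sz.png

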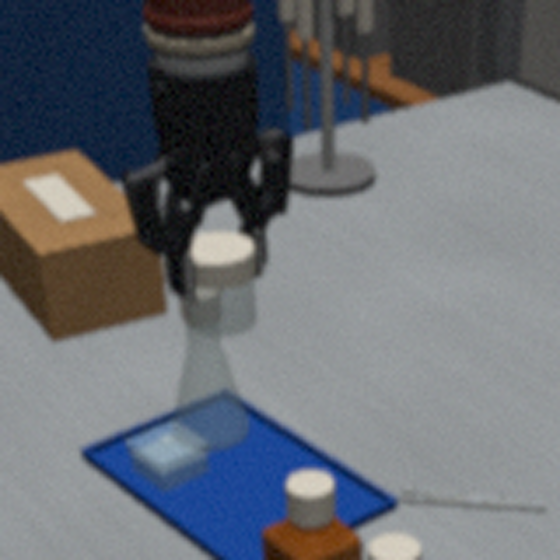

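View pics/l_wrist.png

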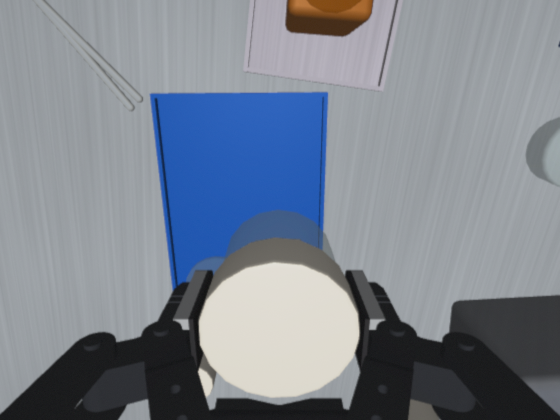

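```bash
python3 - <<'E'
from h import *
c=capture("wrist"); o=get_obs()
for b in blobs(c,(150,420,190,370),185,1000): print(b, back(c,b[0][0],b[0][1],.257), back(c,279,315,.257), o["eef_pos"])
E
```

```text
([278.7, 329.8], [200, 263, 159, 134, 16732]) [ 0.53768483 -0.2167335 ] [ 0.53727207 -0.21089143] [ 0.53813881 -0.22236628  0.21747033]
```

>>> arm_command([
  [[0, -0.001, 0.015, 0, 0, 0, 0], [0, -0.002, 0.03, 0, 0, 0, 0], [0, -0.002, 0.03, 0, 0, 0, 0], [0, -0.002, 0.03, 0, 0, 0, 0], [0, -0.002, 0.03, 0, 0, 0, 0], [0, -0.002, 0.03, 0, 0, 0, 0], [0, -0.002, 0.03, 0, 0, 0, 0], [0, -0.002, 0.03, 0, 0, 0, 0], [0, -0.002, 0.03, 0, 0, 0, 0], [0, -0.002, 0.03, 0, 0, 0, 0]],
])

```text
t: 22.75
eef_pos: [0.519, 0.0643, 0.2191]
tool_rot: [-1.569, -0.069, 0.07]
contact_force: [0.1, -0.4, -1.8]
finger_gap: 0.0565
```

>>> arm_command([
  [[0, -0.002, 0.03, 0, 0, 0, 0], [0, -0.001, 0.03, 0, 0, 0, 0], [0, -0.001, 0.03, 0, 0, 0, 0], [0, -0.001, 0.03, 0, 0, 0, 0], [0, -0.001, 0.03, 0, 0, 0, 0], [0, -0.001, 0.03, 0, 0, 0, 0], [0, -0.001, 0.03, 0, 0, 0, 0], [0, -0.001, 0.015, 0, 0, 0, 0], [0, 0, 0, 0, 0, 0, 0], [0, 0, 0, 0, 0, 0, 0]],
])

```text
t: 23.75
eef_pos: [0.5104, 0.2871, 0.219]
tool_rot: [-1.571, -0.069, 0.07]
contact_force: [-0.4, 0.3, -1.5]
finger_gap: 0.0565
```

```bash
python3 w.py m wrist scene top; python3 - <<'E'
from h import *
im=cv2.imread('pics/m_scene.png')[180:340,290:450];cv2.imwrite('pics/m_sz.png',cv2.resize(im,None,fx=3.5,fy=3.5,interpolation=2))
E
```

```text
23.75 [0.5104022  0.28706519 0.21903579] ang 0.08850033352238863 down [-0.001 -0.001 -1.   ] 0.0564689692238544 [-0.42  0.3  -1.48]
round_bottle [([396.3, 319.4], 0.88)]
square_bottle []
flask []
jar [([310.8, 279.2], 0.97)]
```

View pics/m_wrist.png

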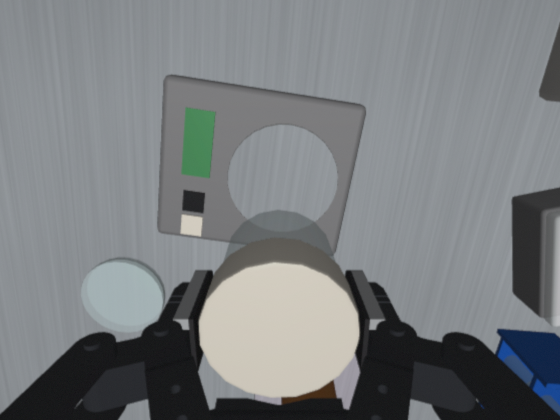

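View pics/m_scene.png

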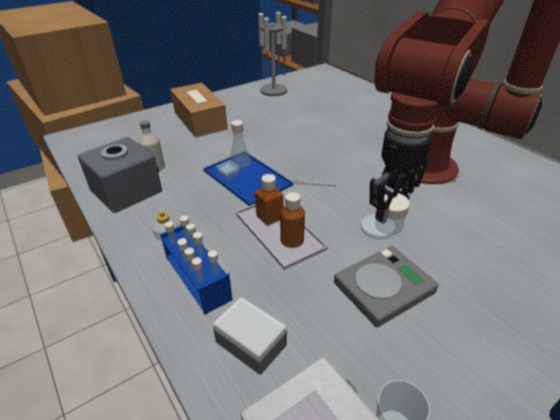

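```bash
python3 - <<'E'
from h import *
c=capture("wrist"); s=capture("scene"); o=get_obs(); print(o["eef_pos"])
print("wrist pan",back(c,283,178,.045)); print("scene pan",back(s,378.5,280.5,.045))
z=o["eef_pos"][2]-.0297+.066
for v in (318,322,326): print(back(c,279,v,z))
for b in blobs(s,(180,240,360,430),150): print(b,back(s,*b[0],z))
cv2.imwrite('pics/m2.png',cv2.resize(s["img"][170:340,320:450],None,fx=4,fy=4,interpolation=2))
E
```

```text
[0.51096965 0.28683289 0.21938735]
wrist pan [0.51456633 0.29296144]
scene pan [0.51491548 0.29444502]
[0.51055579 0.29428799]
[0.51069738 0.29266104]
[0.51084017 0.29102036]
([399.5, 203.3], [390, 195, 21, 16, 242]) [0.50806332 0.29886698]
```

View pics/m2.png

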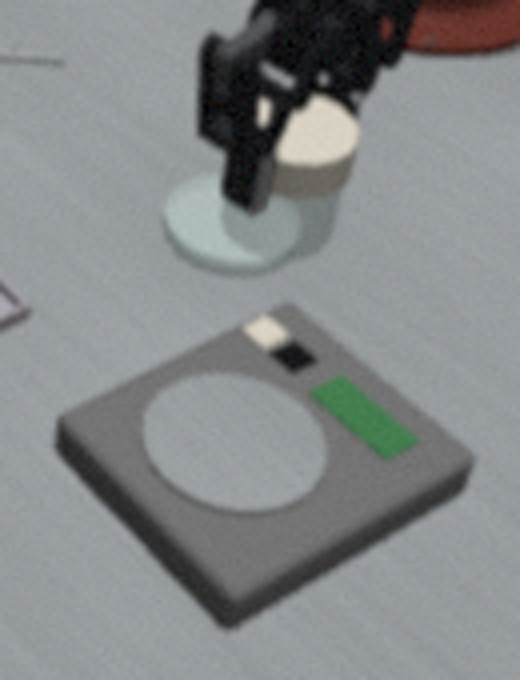

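>>> arm_command([
  [[0, 0.003, 0.004, -0.02, 0, 0, 0], [0, 0, 0, -0.03, 0, 0, 0], [0, 0, 0, -0.03, 0, 0, 0], [0, 0, 0, -0.025, 0, 0, 0], [0, 0, 0, -0.02, 0, 0, 0], [0, 0, 0, -0.012, 0, 0, 0], [0, 0, 0, -0.006, 0, 0, 0], [0, 0, 0, 0, 0, 0, 0], [0, 0, 0, 0, 0, 0, 0]],
])

```text
t: 25.1
eef_pos: [0.5147, 0.2916, 0.0775]
tool_rot: [-1.569, -0.07, 0.068]
contact_force: [-0.3, 0.1, -0.7]
finger_gap: 0.0564
```

```bash
python3 w.py n wrist scene; python3 - <<'E'
from h import *
s=capture("scene")
cv2.imwrite('pics/n2.png',cv2.resize(s["img"][170:340,320:450],None,fx=4,fy=4,interpolation=2))
E
```

```text
25.1 [0.51465637 0.29156968 0.07754049] ang 0.08788889120224026 down [ 0.002  0.001 -1.   ] 0.05641403620164095 [-0.31  0.11 -0.72]
round_bottle []
square_bottle []
flask [([182.2, 191.5], 0.45)]
jar [([313.9, 277.4], 0.83)]
```

View pics/n2.png

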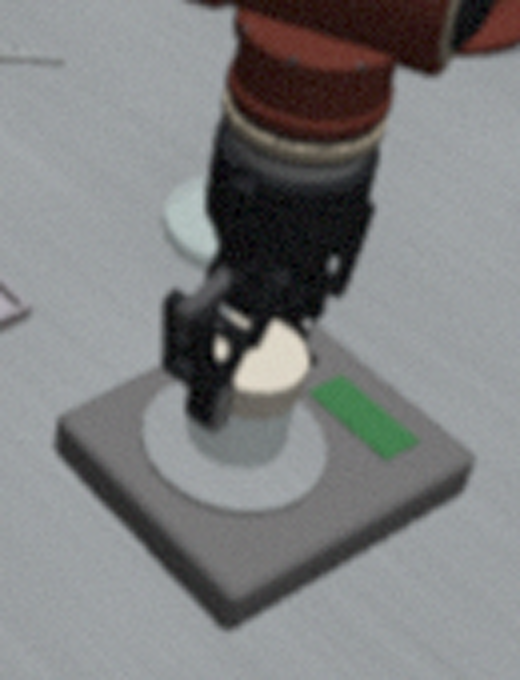

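View pics/n_wrist.png

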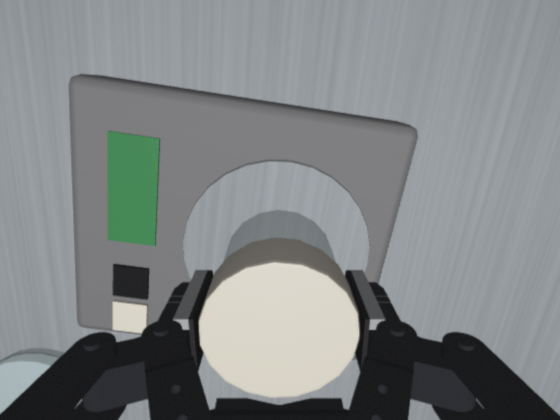

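>>> arm_command([
  [[0, 0, 0, -0.003, 0, 0, 0], [0, 0, 0, -0.002, 0, 0, 0], [0, 0, 0, -0.001, 0, 0, 0], [0, 0, 0, 0, 0, 0, 0], [0, 0, 0, 0, 0, 0, 0]],
])

```text
t: 25.95
eef_pos: [0.5139, 0.2913, 0.0707]
tool_rot: [-1.57, -0.069, 0.069]
contact_force: [-2.0, -0.1, 3.4]
finger_gap: 0.0564
```

>>> arm_command([
  [[0, 0, 0, -0.001, 0, 0, 0], [0, 0, 0, 0, 0, 0, 0]],
])

```text
t: 26.15
eef_pos: [0.514, 0.2913, 0.0707]
tool_rot: [-1.57, -0.069, 0.069]
contact_force: [-4.2, -2.2, 8.2]
finger_gap: 0.0567
```

Contact with the pan at 3–8 N; release (opening fully) and rise.

>>> arm_command([
  [[1, 0, 0, 0, 0, 0, 0], [1, 0, 0, 0, 0, 0, 0], [1, 0, 0, 0, 0, 0, 0], [1, 0, 0, 0, 0, 0, 0], [1, 0, 0, 0.03, 0, 0, 0], [1, 0, 0, 0.04, 0, 0, 0], [1, 0, 0, 0.04, 0, 0, 0], [1, 0, 0, 0.03, 0, 0, 0], [0.6, 0, 0, 0, 0, 0, 0]],
])

```text
t: 27.05
eef_pos: [0.5167, 0.2925, 0.2159]
tool_rot: [-1.566, -0.077, 0.061]
contact_force: [1.1, 0.2, 1.3]
finger_gap: 0.0732
```

```bash
python3 w.py p wrist scene; python3 - <<'E'
from h import *
s=capture("scene")
cv2.imwrite('pics/p2.png',cv2.resize(s["img"][170:340,320:450],None,fx=4,fy=4,interpolation=2))
c=capture("wrist"); print([ (b,back(c,*b[0],.107)) for b in blobs(c,(100,420,200,400),185,300)])
E
```

```text
27.05 [0.51674886 0.29248714 0.21588119] ang 0.08795676711997874 down [ 0.01   0.004 -1.   ] 0.07319043491079033 [1.09 0.2  1.35]
round_bottle [([384.9, 297.0], 0.76)]
square_bottle []
flask []
jar [([203.8, 271.5], 0.56)]
[(([281.0, 207.9], [242, 171, 79, 75, 4553]), array([0.51420041, 0.29330439]))]
```

View pics/p2.png

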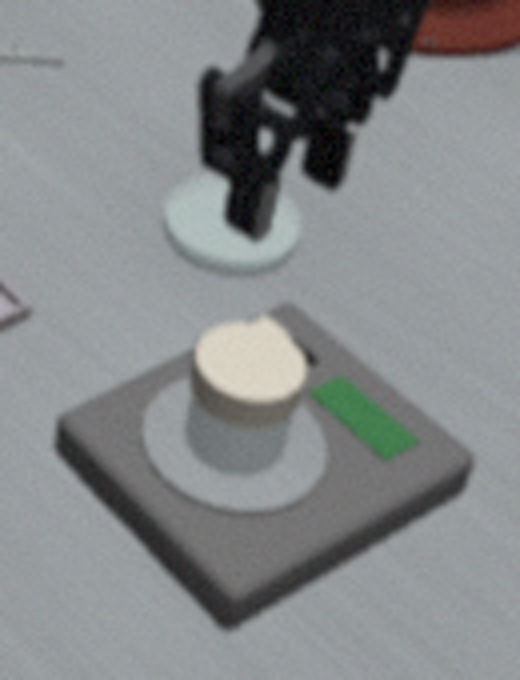

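View pics/p_wrist.png

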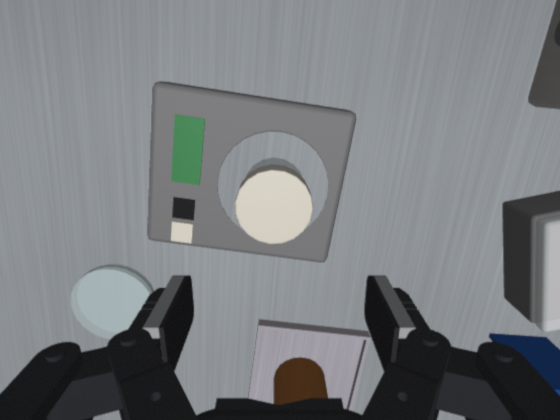

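>>> arm_command([
  [[0.6, 0.005, -0.036, 0, 0, 0, 0], [0.6, 0.005, -0.036, 0, 0, 0, 0], [0.6, 0.005, -0.036, 0, 0, 0, 0], [0.6, 0.005, -0.036, 0, 0, 0, 0], [0.6, 0.005, -0.036, 0, 0, 0, 0], [0.6, 0.005, -0.036, 0, 0, 0, 0], [0.6, 0.005, -0.036, 0, 0, 0, 0], [0.6, 0.005, -0.036, 0, 0, 0, 0], [0.6, 0.005, -0.036, 0, 0, 0, 0], [0.6, 0.004, -0.033, 0, 0, 0, 0]],
])

```text
t: 28.45
eef_pos: [0.5626, -0.0674, 0.2085]
tool_rot: [-1.569, -0.068, 0.069]
contact_force: [0.4, 0.2, 0.0]
finger_gap: 0.0516
```

>>> arm_command([
  [[0.6, 0, 0, 0, 0, 0, 0], [0.6, 0, 0, 0, 0, 0, 0]],
])

```text
t: 28.65
eef_pos: [0.5625, -0.0661, 0.2085]
tool_rot: [-1.569, -0.067, 0.069]
contact_force: [0.2, -0.5, 0.3]
finger_gap: 0.0511
```

```bash
python3 w.py q wrist
```

```text
28.65 [ 0.56248707 -0.06605963  0.20852265] ang 0.0864423243486542 down [-0.001  0.001 -1.   ] 0.05109565421741295 [ 0.22 -0.55  0.3 ]
round_bottle [([46.3, 299.5], 0.76)]
square_bottle [([196.5, 278.0], 0.61)]
flask [([393.7, 213.8], 0.51)]
jar []
```

View pics/q_wrist.png

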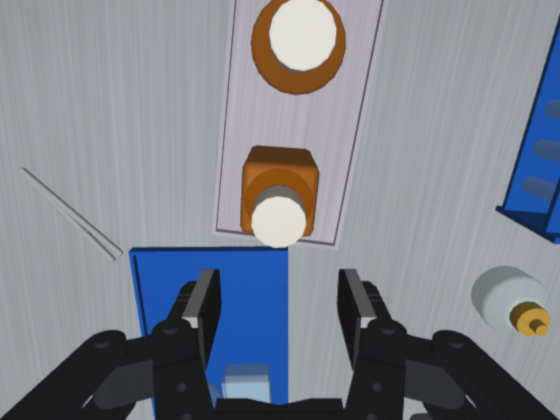

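Same view as before its first grasp; the square cap is centred at (278,220). Descend and grip.

>>> arm_command([
  [[0.6, 0, 0, -0.03, 0, 0, 0], [0.6, 0, 0, -0.03, 0, 0, 0], [0.6, 0, 0, -0.03, 0, 0, 0], [0.6, 0, 0, -0.015, 0, 0, 0], [0.6, 0, 0, -0.001, 0, 0, 0], [0.6, 0, 0, 0, 0, 0, 0], [0.6, 0, 0, 0, 0, 0, 0]],
])

```text
t: 29.6
eef_pos: [0.5642, -0.0659, 0.1055]
tool_rot: [-1.571, -0.072, 0.067]
contact_force: [0.7, -0.1, -0.1]
finger_gap: 0.051
```

>>> arm_command([
  [[0, 0, 0, 0, 0, 0, 0], [0, 0, 0, 0, 0, 0, 0], [0, 0, 0, 0, 0, 0, 0], [0, 0, 0, 0, 0, 0, 0], [0, 0, 0, 0, 0, 0, 0], [0, 0, 0, 0, 0, 0, 0]],
])

```text
t: 30.2
eef_pos: [0.5638, -0.0661, 0.1055]
tool_rot: [-1.571, -0.071, 0.067]
contact_force: [-2.7, 0.3, 6.7]
finger_gap: 0.0344
```

>>> arm_command([
  [[0, 0, 0, 0.01, 0, 0, 0], [0, 0, 0, 0.02, 0, 0, 0], [0, 0, 0, 0.03, 0, 0, 0], [0, 0, 0, 0.03, 0, 0, 0], [0, 0, 0, 0.01, 0, 0, 0], [0, 0, 0, 0, 0, 0, 0]],
])

```text
t: 30.8
eef_pos: [0.5638, -0.066, 0.2053]
tool_rot: [-1.571, -0.072, 0.066]
contact_force: [-0.1, 0.2, -3.3]
finger_gap: 0.034
```

>>> arm_command([
  [[0, -0.009, -0.021, 0, 0, 0, 0], [0, -0.009, -0.021, 0, 0, 0, 0], [0, -0.009, -0.021, 0, 0, 0, 0], [0, -0.009, -0.021, 0, 0, 0, 0], [0, -0.009, -0.021, 0, 0, 0, 0], [0, -0.009, -0.021, 0, 0, 0, 0], [0, -0.009, -0.021, 0, 0, 0, 0], [0, -0.009, -0.021, 0, 0, 0, 0], [0, -0.01, -0.021, 0, 0, 0, 0], [0, -0.009, -0.021, 0, 0, 0, 0]],
])

```text
t: 31.8
eef_pos: [0.4702, -0.2757, 0.2003]
tool_rot: [-1.567, -0.066, 0.072]
contact_force: [0.1, 0.5, -2.5]
finger_gap: 0.034
```

>>> arm_command([
  [[0, 0, 0, -0.01, 0, 0, 0], [0, 0, 0, -0.03, 0, 0, 0], [0, 0, 0, -0.025, 0, 0, 0], [0, 0, 0, -0.01, 0, 0, 0], [0, 0, 0, -0.01, 0, 0, 0], [0, 0, 0, 0, 0, 0, 0], [0, 0, 0, 0, 0, 0, 0]],
])

```text
t: 32.5
eef_pos: [0.4723, -0.2759, 0.119]
tool_rot: [-1.57, -0.07, 0.069]
contact_force: [-0.8, 0.2, -3.2]
finger_gap: 0.0342
```

```bash
python3 w.py r scene; python3 - <<'E'
from h import *
im=cv2.imread('pics/r_scene.png')[100:260,200:360];cv2.imwrite('pics/r_sz.png',cv2.resize(im,None,fx=3.5,fy=3.5,interpolation=2))
E
```

```text
32.5 [ 0.47234095 -0.27590851  0.11900594] ang 0.08819997427201348 down [ 0.001 -0.001 -1.   ] 0.03420938523288891 [-0.83  0.19 -3.17]
```

View pics/r_sz.png

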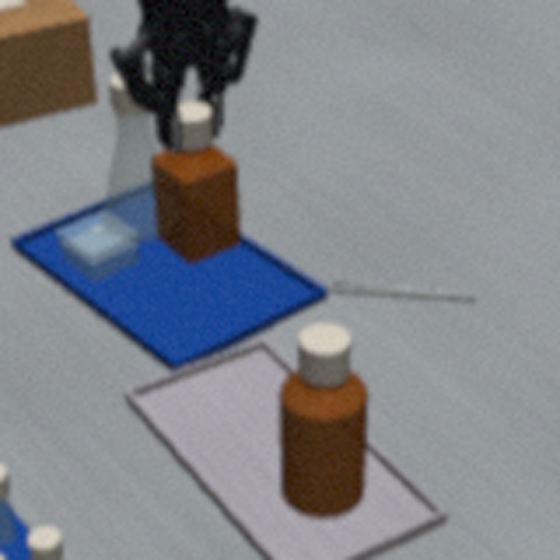

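>>> arm_command([
  [[0, 0, 0, -0.006, 0, 0, 0], [0, 0, 0, -0.004, 0, 0, 0], [0, 0, 0, -0.002, 0, 0, 0], [0, 0, 0, 0, 0, 0, 0], [0, 0, 0, 0, 0, 0, 0]],
])

```text
t: 33.05
eef_pos: [0.4718, -0.2758, 0.1063]
tool_rot: [-1.57, -0.069, 0.069]
contact_force: [0.0, -0.1, -3.5]
finger_gap: 0.0341
```

>>> arm_command([
  [[0, 0, 0, -0.001, 0, 0, 0], [0, 0, 0, 0, 0, 0, 0]],
])

```text
t: 33.25
eef_pos: [0.472, -0.2759, 0.1056]
tool_rot: [-1.57, -0.069, 0.069]
contact_force: [-0.7, -0.7, -1.9]
finger_gap: 0.0344
```

>>> arm_command([
  [[0, 0, 0, -0.001, 0, 0, 0], [0, 0, 0, 0, 0, 0, 0]],
])

```text
t: 33.45
eef_pos: [0.4722, -0.2761, 0.1056]
tool_rot: [-1.57, -0.07, 0.069]
contact_force: [-3.0, 1.2, 4.0]
finger_gap: 0.0342
```

>>> arm_command([
  [[0.6, 0, 0, 0, 0, 0, 0], [0.6, 0, 0, 0, 0, 0, 0], [0.6, 0, 0, 0, 0, 0, 0], [0.6, 0, 0, 0, 0, 0, 0], [0.6, 0, 0, 0.02, 0, 0, 0], [0.6, 0, 0, 0.04, 0, 0, 0], [0.6, 0, 0, 0.04, 0, 0, 0], [0.6, 0, 0, 0, 0, 0, 0], [0.6, 0, 0, 0, 0, 0, 0]],
])

```text
t: 34.35
eef_pos: [0.4725, -0.2762, 0.2058]
tool_rot: [-1.572, -0.071, 0.067]
contact_force: [-0.9, 0.1, -1.1]
finger_gap: 0.0513
```

```bash
python3 w.py s wrist; python3 - <<'E'
from h import *
c=capture("wrist")
for b in blobs(c,(120,420,220,400),185,100):
    print(b,[ (z,back(c,*b[0],z).round(4).tolist()) for z in (.136,.15)])
E
```

```text
34.35 [ 0.47248835 -0.27622688  0.20577151] ang 0.0879719331240338 down [ 0.002 -0.002 -1.   ] 0.05133509475195853 [-0.88  0.13 -1.07]
round_bottle []
square_bottle [([196.7, 274.5], 0.83)]
flask [([296.6, 285.2], 0.57)]
jar []
([277.7, 226.7], [251, 201, 55, 52, 2234]) [(0.136, [0.4703, -0.2737]), (0.15, [0.4699, -0.2682])]
([287.7, 351.2], [262, 330, 53, 43, 1799]) [(0.136, [0.4854, -0.3665]), (0.15, [0.484, -0.3549])]
```

View pics/s_wrist.png

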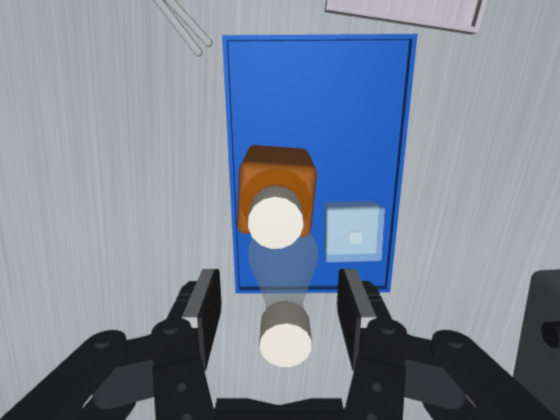

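>>> arm_command([
  [[0.6, 0.012, 0.04, 0, 0, 0, 0], [0.6, 0.012, 0.04, 0, 0, 0, 0], [0.6, 0.012, 0.04, 0, 0, 0, 0], [0.6, 0.012, 0.04, 0, 0, 0, 0], [0.6, 0.012, 0.04, 0, 0, 0, 0], [0.6, 0.012, 0.04, 0, 0, 0, 0], [0.6, 0.012, 0.04, 0, 0, 0, 0], [0.6, 0.01, 0.039, 0, 0, 0, 0], [0.6, 0, 0, 0, 0, 0, 0], [0.6, 0, 0, 0, 0, 0, 0]],
])

```text
t: 35.65
eef_pos: [0.5655, 0.0438, 0.2034]
tool_rot: [-1.57, -0.069, 0.072]
contact_force: [-1.3, -0.7, -0.5]
finger_gap: 0.0509
```

```bash
python3 w.py u wrist
```

```text
35.65 [0.56546539 0.04382986 0.20341047] ang 0.08982406836851814 down [-0.002 -0.    -1.   ] 0.05086675870362057 [-1.35 -0.66 -0.51]
round_bottle [([202.0, 278.9], 0.88)]
square_bottle []
flask []
jar []
```

View pics/u_wrist.png

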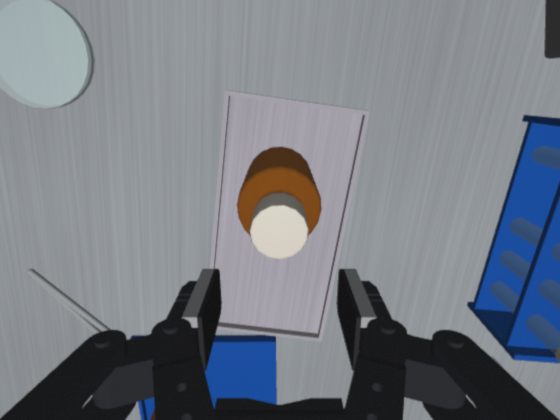

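Round cap centred at (279,230). Descend to z about 0.109 and grip.

>>> arm_command([
  [[0.6, 0, 0, -0.03, 0, 0, 0], [0.6, 0, 0, -0.03, 0, 0, 0], [0.6, 0, 0, -0.025, 0, 0, 0], [0.6, 0, 0, -0.01, 0, 0, 0], [0.6, 0, 0, 0, 0, 0, 0], [0.6, 0, 0, 0, 0, 0, 0]],
])

```text
t: 36.5
eef_pos: [0.5666, 0.0428, 0.1106]
tool_rot: [-1.57, -0.07, 0.067]
contact_force: [0.0, 0.5, 0.9]
finger_gap: 0.0512
```

>>> arm_command([
  [[0, 0, 0, 0, 0, 0, 0], [0, 0, 0, 0, 0, 0, 0], [0, 0, 0, 0, 0, 0, 0], [0, 0, 0, 0, 0, 0, 0], [0, 0, 0, 0, 0, 0, 0], [0, 0, 0, 0, 0, 0, 0]],
])

```text
t: 37.1
eef_pos: [0.567, 0.0431, 0.1116]
tool_rot: [-1.57, -0.071, 0.067]
contact_force: [-1.4, 1.3, 7.2]
finger_gap: 0.0346
```

>>> arm_command([
  [[0, 0, 0, 0.01, 0, 0, 0], [0, 0, 0, 0.02, 0, 0, 0], [0, 0, 0, 0.03, 0, 0, 0], [0, 0, 0, 0.03, 0, 0, 0], [0, 0, 0, 0.01, 0, 0, 0], [0, 0, 0, 0, 0, 0, 0]],
])

```text
t: 37.7
eef_pos: [0.5669, 0.0433, 0.2114]
tool_rot: [-1.57, -0.072, 0.066]
contact_force: [0.8, -0.7, -2.2]
finger_gap: 0.0341
```

>>> arm_command([
  [[0, -0.01, -0.024, 0, 0, 0, 0], [0, -0.01, -0.024, 0, 0, 0, 0], [0, -0.01, -0.024, 0, 0, 0, 0], [0, -0.01, -0.024, 0, 0, 0, 0], [0, -0.01, -0.024, 0, 0, 0, 0], [0, -0.01, -0.024, 0, 0, 0, 0], [0, -0.01, -0.024, 0, 0, 0, 0], [0, -0.01, -0.024, 0, 0, 0, 0], [0, -0.01, -0.024, 0, 0, 0, 0], [0, -0.01, -0.022, 0, 0, 0, 0]],
])

```text
t: 38.7
eef_pos: [0.4642, -0.1951, 0.2065]
tool_rot: [-1.567, -0.066, 0.072]
contact_force: [-0.1, -0.1, -3.0]
finger_gap: 0.0343
```

>>> arm_command([
  [[0, 0, 0, -0.01, 0, 0, 0], [0, 0, 0, -0.03, 0, 0, 0], [0, 0, 0, -0.025, 0, 0, 0], [0, 0, 0, -0.01, 0, 0, 0], [0, 0, 0, -0.01, 0, 0, 0], [0, 0, 0, 0, 0, 0, 0], [0, 0, 0, 0, 0, 0, 0]],
])

```text
t: 39.4
eef_pos: [0.4664, -0.1948, 0.1249]
tool_rot: [-1.57, -0.07, 0.069]
contact_force: [-0.1, -0.4, -2.5]
finger_gap: 0.0339
```

```bash
python3 w.py v scene; python3 - <<'E'
from h import *
im=cv2.imread('pics/v_scene.png')[100:260,200:360];cv2.imwrite('pics/v_sz.png',cv2.resize(im,None,fx=3.5,fy=3.5,interpolation=2))
E
```

```text
39.4 [ 0.46637018 -0.19480483  0.124949  ] ang 0.08823340189465631 down [ 0.001 -0.    -1.   ] 0.03393330866681572 [-0.12 -0.45 -2.52]
```

View pics/v_sz.png

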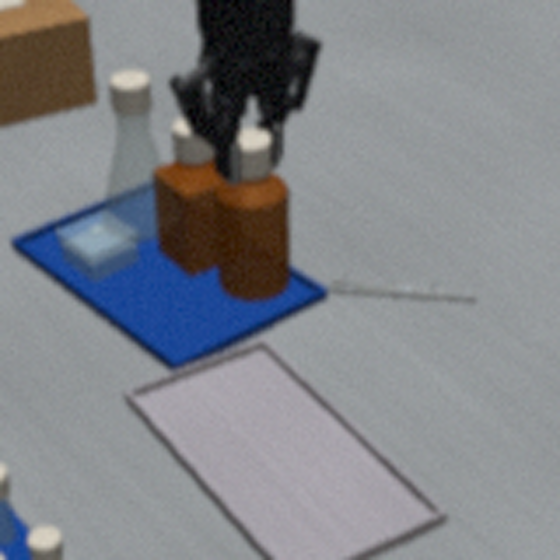

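>>> arm_command([
  [[0, 0, 0, -0.006, 0, 0, 0], [0, 0, 0, -0.004, 0, 0, 0], [0, 0, 0, -0.002, 0, 0, 0], [0, 0, 0, 0, 0, 0, 0], [0, 0, 0, -0.001, 0, 0, 0], [0, 0, 0, 0, 0, 0, 0]],
])

```text
t: 40.05
eef_pos: [0.466, -0.1949, 0.1117]
tool_rot: [-1.57, -0.069, 0.069]
contact_force: [-1.5, -0.0, -1.1]
finger_gap: 0.0344
```

>>> arm_command([
  [[0, 0, 0, -0.001, 0, 0, 0], [0, 0, 0, 0, 0, 0, 0]],
])

```text
t: 40.25
eef_pos: [0.4662, -0.1952, 0.1117]
tool_rot: [-1.571, -0.069, 0.069]
contact_force: [-3.0, 0.1, 4.9]
finger_gap: 0.0348
```

>>> arm_command([
  [[0.6, 0, 0, 0, 0, 0, 0], [0.6, 0, 0, 0, 0, 0, 0], [0.6, 0, 0, 0, 0, 0, 0], [0.6, 0, 0, 0, 0, 0, 0], [0.6, 0, 0, 0.02, 0, 0, 0], [0.6, 0, 0, 0.04, 0, 0, 0], [0.6, 0, 0, 0.04, 0, 0, 0], [0.6, 0, 0, 0.04, 0, 0, 0], [0.6, 0, 0, 0, 0, 0, 0]],
])

```text
t: 41.15
eef_pos: [0.4687, -0.1964, 0.2579]
tool_rot: [-1.577, -0.078, 0.061]
contact_force: [0.3, -0.5, -0.3]
finger_gap: 0.0513
```

>>> arm_command([
  [[0.6, -0.005, 0.03, 0, 0, 0, 0], [0.6, -0.005, 0.04, 0, 0, 0, 0], [0.6, -0.005, 0.04, 0, 0, 0, 0], [0.6, -0.005, 0.04, 0, 0, 0, 0], [0.6, -0.005, 0.04, 0, 0, 0, 0], [0.6, -0.005, 0.03, 0, 0, 0, 0], [0.6, 0, 0, 0, 0, 0, 0], [0.6, 0, 0, 0, 0, 0, 0]],
])

```text
t: 41.95
eef_pos: [0.4356, 0.0256, 0.2497]
tool_rot: [-1.57, -0.07, 0.071]
contact_force: [-0.2, -0.0, 0.3]
finger_gap: 0.0513
```

```bash
python3 w.py z wrist scene top; python3 - <<'E'
from h import *
im=cv2.imread('pics/z_scene.png')[100:320,200:460];cv2.imwrite('pics/z_sz.png',cv2.resize(im,None,fx=2.6,fy=2.6,interpolation=2))
c=capture("top"); s=capture("scene")
print([b[0] for b in blobs(c,(190,260,330,440),160)]); print([b[0] for b in blobs(s,(110,200,220,300),160)])
j=[b for b in blobs(c,(190,250,140,195),160)]; print("jar",j,[back(c,*b[0],.107) for b in j])
E
```

```text
41.95 [0.43561211 0.02556757 0.24972581] ang 0.0895243112350049 down [-0.001 -0.    -1.   ] 0.05133948518046458 [-0.15 -0.01  0.33]
round_bottle [([366.7, 287.4], 0.8)]
square_bottle []
flask []
jar [([186.9, 403.3], 0.17)]
[[423.4, 227.2], [389.3, 234.1], [357.7, 236.5]]
[[236.8, 121.8], [254.7, 134.9], [271.2, 142.8]]
jar [([163.1, 222.3], [152, 212, 23, 22, 409])] [array([0.51293741, 0.28868189])]
```

View pics/z_sz.png

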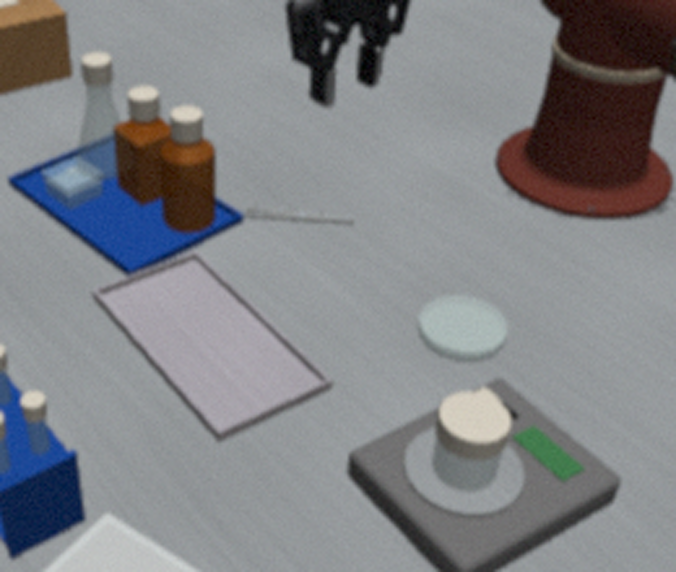

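View pics/z_top.png

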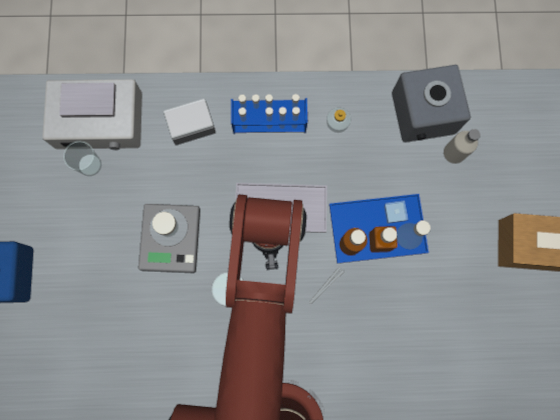

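```bash
python3 -c "
from station import *
print(hand_in())"
```

```text
the job is handed in; nothing more can be done
None
```

The job is done and handed in at about 42 s of the 136 s allowed. The hand-in reported no verdict.

**What I did:** I moved the round bottle and then the square bottle by their caps to the side tray. I then set the jar on the balance pan and put the square bottle and the round bottle back in their places. The flask and the square dish were not touched.

**Last checks:**
- **Vessels:** in the top and scene cameras, all three caps lie within about 0.5 px (1–2 mm) of where they started. All three vessels stand upright.
- **Jar:** it stands upright about 2–3 mm from the pan's centre by the top camera, and under 1 mm by the wrist camera.
- **Square dish:** it looks unmoved in the pictures, but I did not measure it again at the end.
- **Gripper:** it is clear of everything.

**One disagreement:** the top camera reads y about 4–6 mm lower than the scene and wrist cameras. I worked around this by comparing the jar and the pan within the same camera. That gave the same placing point to within about 2 mm from all three cameras.

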